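# Push the hexagonal tile cutter's plunger home

### The arm

A 6-joint arm with a two-finger parallel gripper is mounted at the origin on the work surface. World frame = base frame: x ahead of the robot, y to its left, z up, the work surface at z = 0. Lengths are in mm, angles in rad, forces in N, time in s.
With the tool pointing down it reaches from about 350 to 800 mm from the base axis. Payload 7.3 kg.
Tool frame: the origin (TCP) lies midway between the tips of the shut fingers; the grasp point (between the pads) lies 19 mm behind it; z points along the fingers, y is the direction in which the jaws open and shut (so a half turn about z gives the same grasp; the last joint's range is limited). The gripper opens to 85 mm and grips with 20 to 120 N. Pads are 22 mm wide; open, the fingers measure 114 mm over their backs; the gripper's body (76 mm by 85 mm) begins 54 mm behind the grasp point. The pads swing forward as they close: fully open they stand 13 mm farther back than shut.
Start: joints at [-1.355, 0.342, 1.524, -0, 1.275, -0.146], TCP at [185.851, -491.023, 231.322] pointing down, gripper open.
Joint ranges: [-2.53, 2.53], [-0.77, 2.02], [0.04, 2.7], [-1, 4.14], [0.28, 2.66], [-3.11, 3.11]. Speed limits (rad/s): [2.57, 2.57, 3.14, 3.14, 3.14, 3.14].

### API

Orientations are given as [roll, pitch, yaw] about the fixed x, y, z axes, in that order (R = Rz(yaw) Ry(pitch) Rx(roll)).
In Python, from cell import manip gives the robot as it stands.
- The arm moves only by the shell command python3 -m creep 'ROWS'. ROWS is JSON, a list that holds one entry, the list of rows, each a list of 7 numbers: the shift along the tool's x, y, z in units of 30 mm (1.0 is 30 mm), then the turn, a rotation vector about the tool's x, y, z in units of 5 degrees (1.0 is 5 degrees), then the finger opening in mm, from 0 to 85.4. In form: [[[dx, dy, dz, wx, wy, wz, gripper], ...]]. A call has 1 to 20 rows; each row shifts and turns the commanded pose from where the row before left it, along the tool's axes as they then stand; what a row does not reach is not made up. A row lasts 1/12 s, in which the tool goes at most 41.7 mm and 7.16 degrees, less where a joint would pass 70% of its speed; a pose out of reach is approached as far as the arm can. A call is refused whole if a number of a shift passes 1 or a number of a turn 1, either way. A call with a gripper value outside its range is refused whole. The fingers move at their own pace and stop on an object; the grip force is fixed at half the most. Time passes only in rows, so rows that do not move let the fingers close. It gives the time, the measured TCP pose, the force and the opening at its end, in the units of the state.
- manip.state(): the state, without advancing time (a new reading comes with each control period).
- manip.grab_frame(name): name is "scene" or "top" or "wrist"; returns a dict with "frame" (384x512x3 uint8, blue, green, red), "camera_matrix" (3x3 intrinsics, pixels), "R" (3x3) and "t" (3): a world point X has camera coordinates R X + t; the wrist camera has in their place "hand_eye" (4x4, takes a point from camera to tool coordinates, whose origin is the TCP and whose axes are the flange's). Camera axes: x right, y down, z forward; pixel columns grow to the right and rows downward; lengths in mm; the calibration is good to about 2 mm. A picture is of the moment at which its call begins: read the wrist's pose just before it. There is no depth.
- manip.hand_in(): hands the job in, once; it reports no verdict.
Trained networks look in a picture, given as the dict that the camera call returned (one of the last four; its "shot" number tells which), for a name from the list of things; names that differ only in an ending like _2 or _b are one class to them, and where a whole thing is asked for, a point or a joint stands for the part that bears it (a point fixed in the world has none). Each returns a list of dicts, best first, with "score" (0 to 1); they miss things now and then, are a little off and sometimes report something else, mostly with a low value. They report only what shows in the picture. A call takes as long as a camera call. They do not tell look-alikes from the thing itself.
- manip.masks_of(name, picture): "pixels" (384x512 bool, what is visible of it) and "box" ([centre column, centre row, width, height] in pixels, round what is visible of it).
- manip.landmark_of(name, picture): "point" ([row, column] in pixels: a listed point, or the origin of a listed thing).
The state is a dict: "time_s": time; "q": joint angles; "qvel": joint speeds; "tau": joint torques, N m; "position": TCP position; "tcp_rot": TCP orientation; "ft_force": force on the tool from outside, world axes, zero at the start; "moment": the same for the moment, N m; "gripper_width": finger opening in mm.
Only numpy, scipy, OpenCV 4.12 (cv2) and the standard library are available. Lean on these libraries where they do the work, as an engineer would, in place of code of your own. Each camera call takes 0.05 s, during which the arm holds its last target. There are 200 camera calls.

### The job

Four tile cutters stand on the potter's bench with their plungers up. Get the hexagonal one ready for cleaning: with the fingertips, gently press its plunger straight down until the cap sits fully home on its collar, then withdraw. Do not lift, tip or shift that cutter, and leave the other cutters, their plungers and everything else on the bench alone.

Things in the scene. Friction and masses are not known exactly. Their poses are not given: they have to be found in the camera images.
- hex_cutter: the hexagonal tile cutter: a loose hardwood block (0.35 to 0.7 kg), regular hexagon in plan, 80 mm across flats, wooden top 50 mm above the table, steel cutting edge round its foot. Origin at the centre of its underside, z up. Four cutters of the same wood and steel stand about, differing only in plan shape, in any places and yaw, at least 110 mm apart centre to centre
- hex_plunger (a joint): how far the hexagonal cutter's plunger is pushed in (m): 0 fully raised (top of its cap 90 mm above the table), 0.020 fully home (cap resting on the collar, top of the cap 70 mm above the table; a hard stop). Starts between 0 and 0.006. No spring: it slides straight down against a steady friction of about 3.5 N and stays where it is left
- hex_top (a point): centre of the top face of the hexagonal cutter's plunger cap, a flat steel disc 28 mm across and 10 mm thick on a 14 mm stem, in the middle of the block; moves with the plunger. Below it a dark steel collar, 26 mm across and 10 mm high, stands on the wooden top
- round_cutter: another tile cutter, its block round, 86 mm across in plan, 50 mm high, loose; otherwise made like the hexagonal one. Origin at the centre of its underside. Leave alone
- round_top (a point): centre of the top face of the round cutter's plunger cap, 70 to 90 mm above the table depending on how far that plunger is in. Leave alone
- square_cutter: another tile cutter, its block square, 78 x 78 mm in plan, 50 mm high, loose; otherwise made like the hexagonal one. Origin at the centre of its underside. Leave alone
- square_top (a point): centre of the top face of the square cutter's plunger cap, 70 to 90 mm above the table depending on how far that plunger is in. Leave alone
- oblong_cutter: another tile cutter, its block oblong rectangle, 100 mm along its own x by 58 mm along its own y in plan, 50 mm high, loose; otherwise made like the hexagonal one. Origin at the centre of its underside. Leave alone
- oblong_top (a point): centre of the top face of the oblong cutter's plunger cap, 70 to 90 mm above the table depending on how far that plunger is in. Leave alone
- jar: amber glass jar with white cap, 66 mm across and 90 mm high, standing among the cutters. Loose; origin on its underside. Leave alone
- wood_tool: small wooden modelling tool lying flat, about 95 mm long, 8 mm thick, at the robot's side of the cutters. Loose; origin on its underside. Leave alone
- rib: dark wooden rib, 45 x 85 x 6 mm, lying flat beyond the jar. Loose; origin on its underside. Leave alone
- bowl: small blue bowl, 110 mm across, 45 mm high, right of the cutters. Loose; origin on its underside. Leave alone
- mug: white mug, 76 mm across, 85 mm high, right of the cutters. Loose; origin on its underside. Leave alone
- paddle: flat wooden paddle, about 245 mm long, 10 mm thick, lying left of the cutters. Loose; origin on its underside. Leave alone
- slab_roller: blue slab roller standing along the left side of the table: 0.5 m long in x, 0.24 m wide, 0.29 m high, with a hand wheel at its robot end; fixed, origin under its middle. Leave alone
Things that resemble listed ones, but are neither listed nor needed, are in the scene too. What is shaped like the hex_cutter but pink or yellow is not meant.

How it is judged:
By the outcome, as a careful person would: the job done as asked, in the order asked, and still so for the second after the job is handed in, with the robot touching nothing.
It also fails if it takes over 37 s, if anything falls off the work surface, if the arm or the gripper's body presses on something with over 40 N, if the wrist force passes 120 N, or if a joint passes its speed limit or range.

## Working session

There is one attempt and no reset: what is moved stays moved. The work goes in short steps, Python scripts to look and compute and a shell command to move; the robot and the scene stay as the last step left them, time stands still between calls to the robot, and variables do not carry over. Pictures are saved under pics/ and viewed, about 8 in all and at most 12, crops included, and the job is handed in when it is done.

```bash
mkdir -p pics; cat > h.py <<'E'
import numpy as np,cv2
from cell import manip
def ray(p,uv):
    K=p["camera_matrix"];R=np.array(p["R"]);t=np.array(p["t"])
    d=R.T@np.linalg.solve(np.array(K),[uv[0],uv[1],1.]);return -R.T@t,d
def atz(p,uv,z):
    o,d=ray(p,uv);return o+d*(z-o[2])/d[2]
def proj(p,X):
    c=np.array(p["R"])@np.array(X)+np.array(p["t"]);v=np.array(p["camera_matrix"])@c;return v[:2]/v[2]
E
python3 - <<'E'
from h import *
s=manip.state();print({k:np.round(v,3) for k,v in s.items()})
for n in("top","scene"):
    p=manip.grab_frame(n);cv2.imwrite(f"pics/{n}0.png",cv2.resize(p["frame"],(800,600)))
    for k in("hex_top","round_top","square_top","oblong_top"):
        for r in manip.landmark_of(k,p)[:3]:
            v=r["point"];print(n,k,round(r["score"],2),np.round(v,1),np.round(atz(p,v[::-1],88),0))
    for r in manip.masks_of("hex_cutter",p)[:3]: print(r["score"],np.round(r["box"]))
E
```

```text
{'time_s': np.float64(0.0), 'q': array([-1.355,  0.343,  1.525, -0.   ,  1.275, -0.146]), 'qvel': array([ 0.003, -0.   ,  0.002,  0.001,  0.002,  0.001]), 'tau': array([ 1.0000e-03, -4.3368e+01, -2.4601e+01,  0.0000e+00,  8.0000e-03,
        0.0000e+00]), 'position': array([ 185.746, -490.6  ,  230.605]), 'tcp_rot': array([-3.14 , -0.   ,  0.362]), 'ft_force': array([ 0.06 , -0.975, -0.473]), 'moment': array([-0.001, -0.032, -0.026]), 'gripper_width': np.float64(85.055)}
top hex_top 0.51 [251.7 341.8] [ 337. -233.   88.]
top hex_top 0.49 [192.6 445.1] [ 513. -564.   88.]
top hex_top 0.42 [156.5 337.2] [ 636. -232.   88.]
top round_top 0.39 [161.  203.7] [632. 192.  88.]
top square_top 0.43 [208.3 321.1] [ 473. -175.   88.]
top oblong_top 0.63 [218.  199.8] [451. 206.  88.]
0.87 [334. 161.  29.  30.]
0.76 [438. 193.  32.  30.]
0.72 [339. 251.  26.  25.]
scene hex_top 0.55 [228.   72.3] [ 526. -556.   88.]
scene hex_top 0.51 [178.2 391.5] [591. 512.  88.]
scene hex_top 0.49 [173.5 172.7] [ 336. -229.   88.]
scene round_top 0.57 [208.8 313.6] [659. 183.  88.]
scene square_top 0.58 [207.2 314.9] [653. 190.  88.]
scene square_top 0.45 [200.5 198. ] [ 510. -167.   88.]
scene oblong_top 0.52 [176.8 297.1] [485. 195.  88.]
0.78 [177. 187.  19.  28.]
0.73 [186. 243.  34.  31.]
0.73 [ 76. 240.  29.  35.]
```

View pics/top0.png

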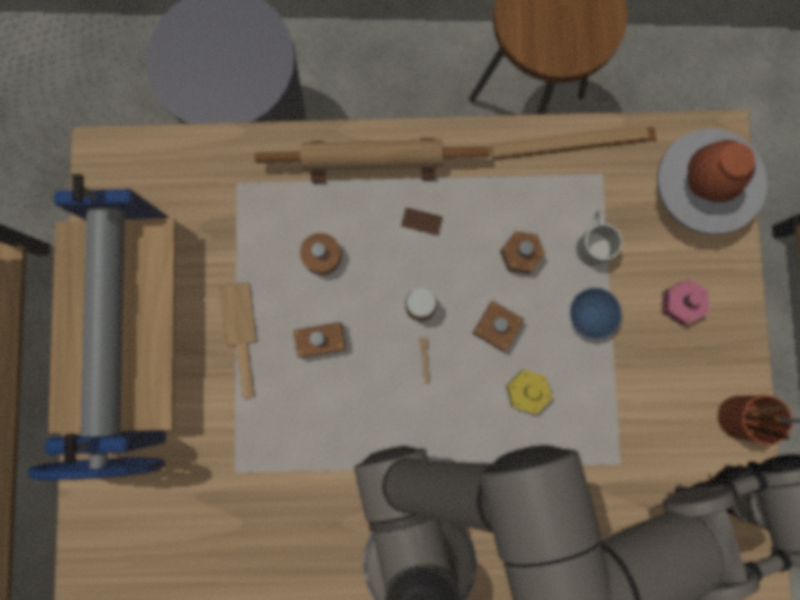

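View pics/scene0.png

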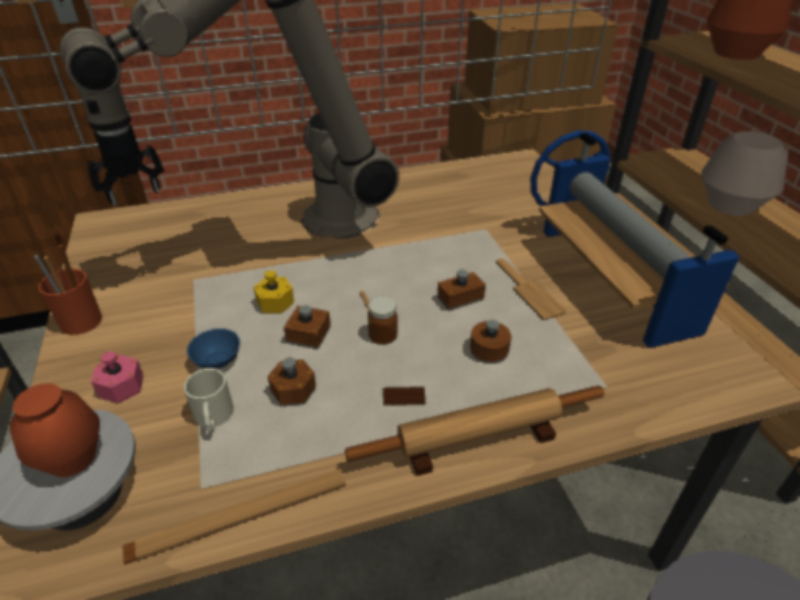

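Candidates, in 800x600 top-view pixels:
- Brown hexagon (523,250)
- Yellow hexagon (530,392) and pink hexagon (686,302), both ruled out by colour
- Brown square (500,327)
- Brown round (320,252)
- Brown oblong (318,340)

I choose the brown hexagon, which is at (291,380) in the scene view. Next is one close crop to check it.

```bash
python3 - <<'E'
from h import *
a=manip.grab_frame("top");b=manip.grab_frame("scene")
ca=cv2.resize(a["frame"][135:185,310:360],(400,400),interpolation=cv2.INTER_CUBIC)
cb=cv2.resize(b["frame"][217:267,161:211],(400,400),interpolation=cv2.INTER_CUBIC)
cv2.imwrite("pics/crop.png",np.hstack([ca,cb]))
for k in("hex_cutter",):
  for p in(a,b):
    for r in manip.masks_of(k,p):
        print(r["score"],np.round(r["box"],1))
    for r in manip.landmark_of("hex_top",p)+manip.landmark_of(k,p): print(round(r["score"],2),np.round(r["point"],1))
    print(np.round(-np.array(p["R"]).T@np.array(p["t"])), proj(p,[636,-232,88]))
E
```

```text
0.91 [339.1 250.   29.1  29.2]
0.82 [439.1 193.9  27.5  29.9]
0.57 [335.6 161.4  31.1  28.9]
0.56 [195.7 443. ]
0.51 [251.5 342.4]
0.43 [157.1 338.6]
0.39 [198.1 374.5]
0.85 [250.5 336.6]
0.84 [194.4 435.5]
0.82 [160.3 334.1]
0.56 [208.8 315.7]
0.34 [163.8 207.7]
[ 355.   19. 1509.] [337.04668911 156.53107123]
0.84 [185.9 243.8  27.9  27.2]
0.81 [176.1 185.6  20.6  28. ]
0.6 [ 74.5 240.2  32.6  32.3]
0.59 [231.  185.1]
0.53 [249.  185.9]
0.48 [229.7  71.6]
0.42 [173.4 173. ]
0.92 [192.8 179.9]
0.7 [249.3 186.3]
[1454. -247.  893.] [183.68366005 230.72556165]
```

View pics/crop.png

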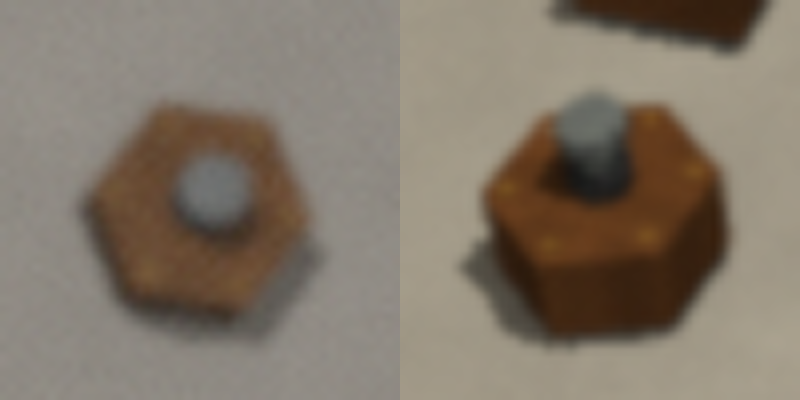

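The crop confirms a brown hexagonal block with a steel cap. The cap top is centred at about (336.2,158.3) raw in top and (184.5,231.3) raw in scene.

```bash
python3 - <<'E'
from h import *
a=manip.grab_frame("top");b=manip.grab_frame("scene")
o1,d1=ray(a,(336.2,158.3));o2,d2=ray(b,(184.5,231.3))
s,t=np.linalg.lstsq(np.c_[d1,-d2],o2-o1,rcond=None)[0]
print(o1+s*d1,o2+t*d2)
X=(o1+s*d1+o2+t*d2)/2
S=manip.state();from scipy.spatial.transform import Rotation as Ro
R=Ro.from_euler("xyz",S["tcp_rot"]).as_matrix()
print(R.T@(np.array([X[0],X[1],190])-S["position"])/30)
w=manip.grab_frame("wrist");print(np.round(w["hand_eye"],2),w["camera_matrix"])
E
```

```text
[ 631.74663043 -230.30692648   80.85850567] [ 631.82337904 -229.83285434   80.79074762]
[16.98016859 -2.87350411  1.37830779]
[[  -0.     -0.97   -0.26   65.77]
 [   1.     -0.     -0.      0.91]
 [   0.     -0.26    0.97 -143.37]
 [   0.      0.      0.      1.  ]] [[305.11914234   0.         257.75989172]
 [  0.         305.11914234 194.97097224]
 [  0.           0.           1.        ]]
```

```bash
python3 -m creep '[[[0.4,-0.07,0,0,0,0,0],[0.85,-0.14,0,0,0,0,0],[0.9,-0.15,0,0,0,0,0],[0.9,-0.15,0,0,0,0,0],[0.9,-0.15,0,0,0,0,0],[0.9,-0.15,0,0,0,0,0],[0.9,-0.15,0,0,0,0,0],[0.9,-0.15,0,0,0,0,0],[0.9,-0.15,0,0,0,0,0],[0.9,-0.15,0,0,0,0,0],[0.9,-0.15,0,0,0,0,0],[0.9,-0.15,0.1,0,0,0,0],[0.9,-0.15,0.2,0,0,0,0],[0.9,-0.15,0.2,0,0,0,0],[0.9,-0.15,0.2,0,0,0,0],[0.9,-0.15,0.2,0,0,0,0],[0.9,-0.15,0.1,0,0,0,0],[0.9,-0.15,0,0,0,0,0],[0.9,-0.15,0,0,0,0,0],[0.43,-0.11,0,0,0,0,0]]]'
python3 -m creep '[[[0,0,0,0,0,0,0],[0,0,0,0,0,0,0],[0,0,0,0,0,0,0],[0,0,0,0,0,0,0]]]'
cat >> h.py <<'E'
from scipy.spatial.transform import Rotation as Ro
def wrist():
    S=manip.state();p=manip.grab_frame("wrist");T=np.eye(4);T[:3,:3]=Ro.from_euler("xyz",S["tcp_rot"]).as_matrix();T[:3,3]=S["position"]
    M=np.linalg.inv(T@np.array(p["hand_eye"]));p=dict(p);q=dict(p);q["R"]=M[:3,:3];q["t"]=M[:3,3];return S,p,q
E
python3 - <<'E'
from h import *
S,p,q=wrist();print({k:np.round(S[k],3) for k in("time_s","position","tcp_rot","ft_force","gripper_width","q")})
print(proj(q,[631.8,-230,81]), [(r["score"],r["point"],atz(q,r["point"][::-1],82)) for r in manip.landmark_of("hex_top",p)])
cv2.imwrite("pics/w1.png",cv2.resize(p["frame"],(800,600)))
E
```

```text
time_s: 2.82
position: [634.3, -227.0, 200.7]
tcp_rot: [-3.141, -0.001, 0.364]
ft_force: [-0.2, -1.0, -0.6]
gripper_width: -0.0
time_s: 3.15
position: [631.1, -230.7, 201.5]
tcp_rot: [3.142, 0.0, 0.361]
ft_force: [0.5, -0.7, 0.5]
gripper_width: -0.1
{'time_s': np.float64(3.15), 'position': array([ 631.066, -230.662,  201.466]), 'tcp_rot': array([3.142, 0.   , 0.361]), 'ft_force': array([ 0.503, -0.748,  0.454]), 'gripper_width': np.float64(-0.057), 'q': array([-0.464,  0.641,  1.111, -0.   ,  1.391,  0.746])}
[256.34262789 187.99024223] [(0.84, [185.7, 261.5], array([ 635.59593576, -233.45414839,   82.        ])), (0.68, [191.6, 52.1], array([564.81869167, -61.07916304,  82.        ]))]
```

View pics/w1.png

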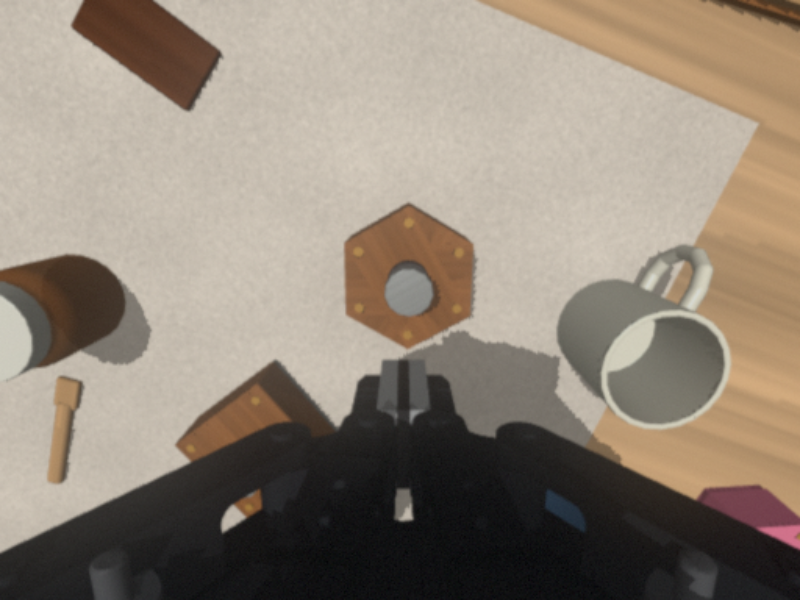

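The wrist picture shows the brown hexagon under the tool. Its cap is at (409,288) of 800x600, and the top face of the block is centred near (409,277).

```bash
python3 - <<'E'
from h import *
S,p,q=wrist()
# cap by grey blob
f=p["frame"].astype(int);m=((f.max(2)-f.min(2)<25)&(f.max(2)>95)).astype(np.uint8)
m[:,:240]=0;m[:,285:]=0;m[:165]=0;m[:,:][203:]=0
n,l,st,c=cv2.connectedComponentsWithStats(m);print(st,c)
sc=.64
for uv,z in(((261.3,183.8),90),((261.3,183.8),84),((261.3,183.8),80),((409*.64,277*.64),50)): print(z,atz(q,uv,z))
for r in manip.masks_of("hex_cutter",p)[:1]: print(r["box"])
print(S["position"])
E
```

```text
[[     0      0    512    384 195859]
 [   246    172     31     30    749]] [[255.47864535 191.51917451]
 [261.08411215 186.48598131]]
90 [ 638.95647572 -232.18371547   90.        ]
84 [ 637.68453456 -232.74046421   84.        ]
80 [ 636.83657379 -233.11163003   80.        ]
50 [ 636.79968755 -233.97663033   50.        ]
[258.5, 176.4, 82.0, 84.5]
[ 631.1603091  -230.89584297  201.60763755]
```

```bash

python3 -m creep '[[[0.05,0.05,0.4,0,0,0,0],[0.05,0.05,0.5,0,0,0,0],[0,0,0.5,0,0,0,0],[0,0,0.5,0,0,0,0],[0,0,0.5,0,0,0,0],[0,0,0.4,0,0,0,0],[0,0,0.2,0,0,0,0],[0,0,0,0,0,0,0],[0,0,0,0,0,0,0],[0,0,0,0,0,0,0]]]'
python3 - <<'E'
from h import *
S,p,q=wrist()
print(S["position"],[(r["score"],r["point"],atz(q,r["point"][::-1],85)) for r in manip.landmark_of("hex_top",p)][:2])
cv2.imwrite("pics/w2.png",cv2.resize(p["frame"][100:388,130:386],(768,576) if 0 else (512,568)))
b=manip.grab_frame("scene");a=manip.grab_frame("top")
cv2.imwrite("pics/s2.png",np.hstack([cv2.resize(a["frame"][135:185,310:360],(400,400),interpolation=2),cv2.resize(b["frame"][207:267,156:216],(400,400),interpolation=2)]))
E
```

```text
time_s: 4.18
position: [636.2, -232.2, 112.3]
tcp_rot: [3.14, -0.001, 0.362]
ft_force: [0.4, -0.2, 0.6]
gripper_width: -0.3
[ 636.21547597 -232.24304179  112.27213717] [(0.94, [230.8, 255.1], array([ 633.66915488, -232.50567942,   85.        ]))]
```

View pics/w2.png

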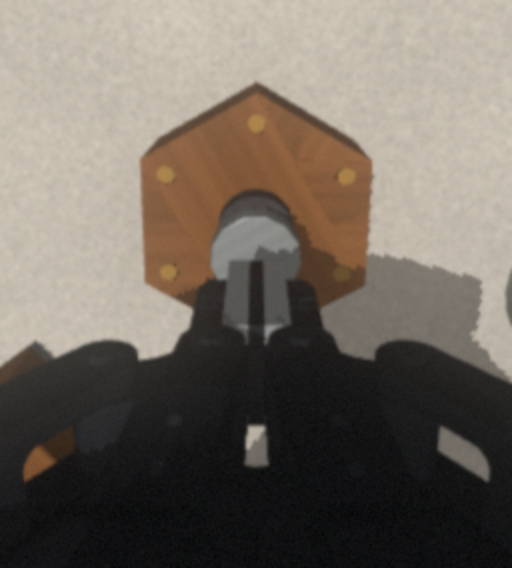

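View pics/s2.png

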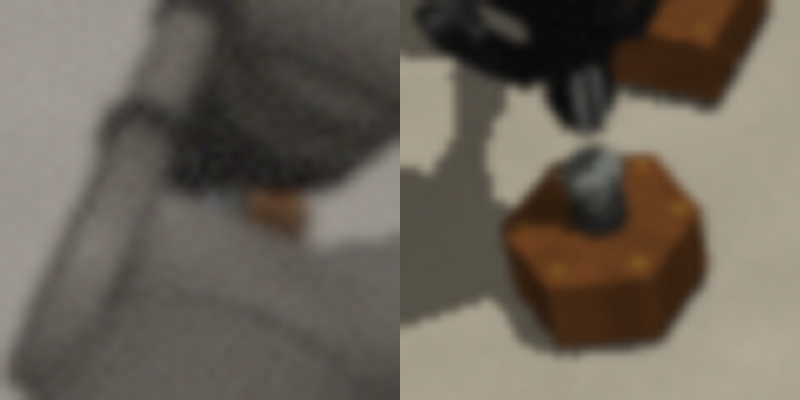

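In the wrist picture the cap is centred left-right under the finger pair (column 255 against 256). Fore-aft it is about 1 mm on the robot side of the TCP. The scene view shows the shut fingertips directly above the cap, with clearance. I'll shift -1 mm and go down.

```bash

python3 -m creep '[[[-0.04,0,0.2,0,0,0,0],[0,0,0.2,0,0,0,0],[0,0,0.2,0,0,0,0],[0,0,0.1,0,0,0,0],[0,0,0.1,0,0,0,0],[0,0,0.1,0,0,0,0],[0,0,0.1,0,0,0,0],[0,0,0,0,0,0,0],[0,0,0,0,0,0,0],[0,0,0,0,0,0,0]]]'
python3 -m creep '[[[0,0,0.06,0,0,0,0],[0,0,0.06,0,0,0,0],[0,0,0.06,0,0,0,0],[0,0,0.06,0,0,0,0],[0,0,0,0,0,0,0],[0,0,0,0,0,0,0],[0,0,0,0,0,0,0]]]'
```

```text
time_s: 5.22
position: [634.6, -232.4, 81.3]
tcp_rot: [3.141, -0.0, 0.362]
ft_force: [-0.3, 0.2, 0.5]
gripper_width: -0.2
time_s: 5.8
position: [634.6, -232.4, 73.9]
tcp_rot: [3.142, 0.0, 0.362]
ft_force: [0.4, -1.1, 1.6]
gripper_width: 0.1
```

```bash

python3 -m creep '[[[0,0,0.05,0,0,0,0],[0,0,0.04,0,0,0,0],[0,0,0,0,0,0,0],[0,0,0,0,0,0,0]]]'
python3 -m creep '[[[0,0,0.03,0,0,0,0],[0,0,0.02,0,0,0,0],[0,0,0,0,0,0,0],[0,0,0,0,0,0,0]]]'
python3 - <<'E'
from h import *
b=manip.grab_frame("scene");S,p,q=wrist()
cv2.imwrite("pics/s3.png",np.hstack([cv2.resize(p["frame"][184:384,156:356],(400,400)),cv2.resize(b["frame"][207:267,156:216],(400,400),interpolation=2)]))
E
```

```text
time_s: 6.13
position: [634.6, -232.4, 71.3]
tcp_rot: [3.141, -0.0, 0.362]
ft_force: [0.8, -0.6, 2.2]
gripper_width: -0.1
time_s: 6.47
position: [634.6, -232.4, 70.1]
tcp_rot: [3.141, -0.0, 0.362]
ft_force: [-0.3, -0.1, 3.4]
gripper_width: -0.3
```

View pics/s3.png

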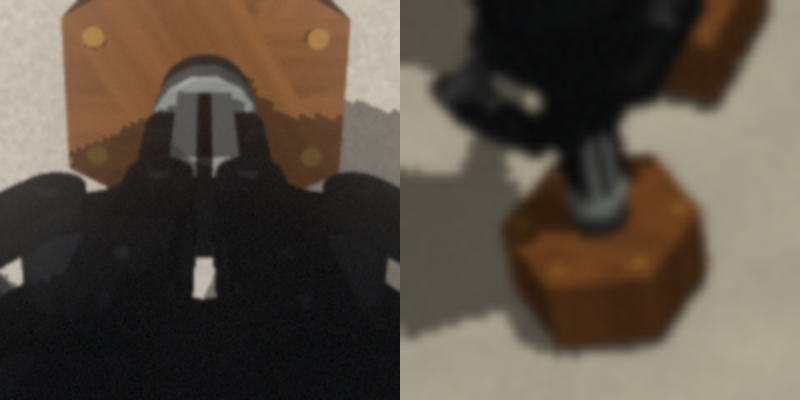

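The fingertips are on the cap, the cap is near the collar, and the block hasn't moved. I'll press in sub-millimetre steps until the force shows the hard stop.

```bash

python3 -m creep '[[[0,0,0.02,0,0,0,0],[0,0,0,0,0,0,0],[0,0,0,0,0,0,0]]]'
python3 -m creep '[[[0,0,0.02,0,0,0,0],[0,0,0,0,0,0,0],[0,0,0,0,0,0,0]]]'
```

```text
time_s: 6.82
position: [634.6, -232.4, 70.1]
tcp_rot: [3.141, -0.0, 0.362]
ft_force: [-1.3, 0.7, 6.8]
gripper_width: -0.2
time_s: 7.07
position: [634.6, -232.4, 70.0]
tcp_rot: [3.141, -0.0, 0.362]
ft_force: [-2.2, 0.4, 10.4]
gripper_width: 0.0
```

The position has stalled at 70.0 while the force climbs, so this is the hard stop. One small confirming step, then straight up.

```bash

python3 -m creep '[[[0,0,0.02,0,0,0,0],[0,0,0,0,0,0,0],[0,0,0,0,0,0,0]]]'
python3 -m creep '[[[0,0,-0.05,0,0,0,0],[0,0,-0.1,0,0,0,0],[0,0,-0.3,0,0,0,0],[0,0,-0.6,0,0,0,0],[0,0,-0.8,0,0,0,0],[0,0,-0.8,0,0,0,0],[0,0,-0.8,0,0,0,0],[0,0,-0.8,0,0,0,0],[0,0,-0.5,0,0,0,0],[0,0,0,0,0,0,0],[0,0,0,0,0,0,0],[0,0,0,0,0,0,0]]]'
python3 - <<'E'
from h import *
b=manip.grab_frame("scene");S,p,q=wrist()
cv2.imwrite("pics/s4.png",np.hstack([cv2.resize(p["frame"],(400,300)),cv2.resize(b["frame"][207:267,146:226],(400,300),interpolation=2)]))
E
```

```text
time_s: 7.32
position: [634.7, -232.4, 70.0]
tcp_rot: [3.141, -0.001, 0.362]
ft_force: [-3.3, 2.0, 13.5]
gripper_width: -0.1
time_s: 8.32
position: [633.9, -232.1, 209.0]
tcp_rot: [-3.14, 0.002, 0.362]
ft_force: [-0.8, 0.9, 0.2]
gripper_width: -0.1
```

View pics/s4.png

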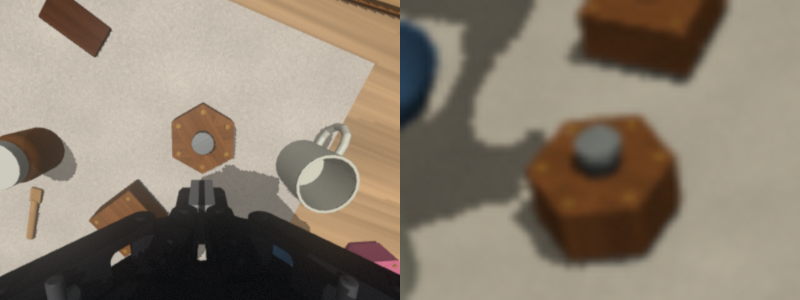

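The cap now sits low on the collar (scene crop at (597,148)). The block is upright and in place, and the neighbours are untouched. The tool is clear at z = 209.

```bash
python3 -c "
from cell import manip
print(manip.hand_in())"
```

```text
the job is handed in; nothing more can be done
None
```

I pressed the brown hexagonal cutter's plunger straight down with the shut fingertips until the cap sat home on its collar, then withdrew straight up and handed the job in.

- **Hard stop:** the tip stalled at 70.0 mm above the table while the force rose from 3.4 to 13.5 N.
- **After withdrawal:** the tool stood clear at 209 mm. The last wrist and scene pictures show the cap down, the cutter upright and in place, and nothing else in view disturbed. The clock read about 8.4 s.
- **Disagreement:** the first cap position, from the top and scene cameras, was about 4 mm off the wrist camera's. I used the closer wrist view, and in the contact picture the fingertips were on the cap.
- **Not checked:** I did not compare the other cutters' positions numerically before and after, and the round and oblong cutters were not in the last pictures.

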